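Clip the vibration probe into its dock and lock it

ROBOT

A 6-joint arm with a two-finger parallel gripper is mounted at the origin on the work surface. World frame = base frame: x ahead of the robot, y to its left, z up, the work surface at z = 0. Lengths are in m, angles in degrees, forces in N, time in s.
With the tool pointing down it reaches from about 0.325 to 0.775 m from the base axis. Payload 5.5 kg.
Tool frame: the origin (TCP) lies at the very end of the fingers, on their centre line; the grasp point (between the pads) lies env.tcp_to_grasp behind it (env.tcp_to_grasp is the distance from the TCP to the grasp point, in m); z points along the fingers, y is the line along which they close (so a half turn about z gives the same grasp; the last joint's range is limited). The gripper opens to 85 mm and grips with 20 to 120 N. Pads are 22 mm wide; open, the fingers measure 114 mm over their backs; the gripper's body (76 mm by 85 mm) begins 54 mm behind the grasp point. The pads swing forward as they close: fully open they stand 13 mm farther back than shut.
Start: joints at [71.981, 5.22, 70.514, -0, 104.267, -3.249], TCP at [0.153, 0.58, 0.231] pointing down, gripper open.
Joint ranges: [-164.24, 164.24], [-49.07, 125.15], [9.68, 141.18], [-86.29, 266.29], [3.28, 154.24], [-151.56, 151.56]. Speed limits (degrees/s): [147.25, 147.25, 172.46, 180, 180, 180].

INTERFACE

Orientations are given as [roll, pitch, yaw] about the fixed x, y, z axes, in that order (R = Rz(yaw) Ry(pitch) Rx(roll)).
In Python, from bench import sensors, vision, env, nets gives the robot as it stands.
- The arm moves only by the tool jog_arm, never from a script. Its argument "rows" is a list of rows, each a list of 3 entries, a list of its own where there are three numbers: the finger opening in mm, from 0 to 85.4, then the shift along the tool's x, y, z in units of 25 mm (1.0 is 25 mm), then the turn about the tool's z in units of 5 degrees (1.0 is 5 degrees). A call has 1 to 10 rows; each row is the pose to reach, as a shift and turn from the pose commanded when the call began, along the tool's axes at that moment; what a row does not reach only later rows make up. A row lasts 1/10 s, in which the tool goes at most 50 mm and 8.59 degrees, less where a joint would pass 70% of its speed; a pose out of reach is approached as far as the arm can. A call with a gripper value outside its range is refused whole. The fingers move at their own pace and stop on an object; "force" is the grip in N (left out, the last holds). Time passes only in rows, so rows that repeat a pose let the fingers close. It gives the time, the measured TCP pose, the force, the opening and the grip force at its end, in the units of the state.
- sensors.state(): the state, without advancing time (a new reading comes with each control period).
- vision.grab_frame(name): name is "scene" or "top" or "wrist"; returns a dict with "img" (420x560x3 uint8, red, green, blue), "K" (3x3 intrinsics, pixels), "eye" and "attitude" of the camera in the world. Camera axes: x right, y up, looking along -z (the intrinsics and any distortion apply to the point x, -y, -z); pixel columns grow to the right and rows downward; lengths in m; the calibration is good to about 2 mm. A picture is of the moment at which its call begins. There is no depth.
- env.job_done(): hands the job in; it is judged then, once.
Trained networks look in a picture, given as the dict that the camera call returned (one of the last four; its "shot" number tells which), for a name from the list of things; names that differ only in an ending like _2 or _b are one class to them, and where a whole thing is asked for, a point or a joint stands for the part that bears it (a point fixed in the world has none). Each returns a list of dicts, best first, with "confidence" (0 to 1); they miss things now and then, are a little off and sometimes report something else, mostly with a low value. They report only what shows in the picture. A call takes as long as a camera call. They do not tell look-alikes from the thing itself.
- nets.recognise(picture, query): "position" ([column, row] in pixels, amid what is visible of it).
- nets.outline_of(picture, query): "region" (420x560 bool, what is visible of it) and "position" ([column, row] in pixels, amid what is visible of it).
- nets.tip_of(picture, query): "position" ([column, row] in pixels: a listed point, or the origin of a listed thing).
The state is a dict: "time": time; "qpos": joint angles; "joint_velocities": joint speeds; "effort": joint torques, N m; "ee_pos": TCP position; "tcp_rot": TCP orientation; "force": force on the tool from outside, world axes, zero at the start; "ft_torque": the same for the moment, N m; "grip_width": finger opening in m; "finger_force": force on a finger pad.
Only numpy, scipy, OpenCV 4.12 (cv2) and the standard library are available. Lean on these libraries where they do the work, as an engineer would, in place of code of your own. Each camera call takes 0.05 s, during which the arm holds its last target. There are 200 camera calls.

TASK

Take the bright steel probe with the blue band from its wooden rest and mount it in the sensor dock: tuck its black nose under the blue hood with the tail held high, then push the tail end down until it snaps home between the spring jaws. Then lock it by sliding the handleless yellow keeper plate fully home over the brass tail connector, pressing down on the thin plate gently, just hard enough to drag it. Leave the copper probe, the pliers and the blue box where they are, and let go of everything.

Things in the scene. Friction and masses are not known exactly. Their poses are not given: they have to be found in the camera images.
- probe: Steel vibration probe with a blue band (x 18 to 26 mm), 0.19 to 0.35 kg, lying level in a wooden rest. Origin on its axis, mid barrel; x axis from nose to tail. Barrel 28 mm diameter, x -50 to 50 mm; black nose stub 16 mm diameter, x -72 to -50; brass tail connector 12 mm diameter, x 50 to 74. Grip it across the barrel at or just noseward of the middle.
- probe_nose (a point): Tip of the black nose stub, on the probe's axis (probe x -72 mm).
- probe_tail (a point): End of the brass tail connector, on the probe's axis (probe x 74 mm).
- rest_a: Wooden V-rest fixed to the bench, holds the steel probe at the start, axis 40 mm above the bench; the probe lifts straight out. 116 x 50 mm base, 10 mm thick; two saddles at x = -42 and 42 mm, the 65 mm between them open for fingers. Origin under its middle, x along the probe from nose to tail.
- rest_b: A second, identical wooden rest, which holds the copper probe.
- dock: Dock fixed to the bench: base plate 8 mm thick, 68 mm wide, x -86 to 160 mm. x runs from hood to keeper, z up. Origin on the bench under the mid barrel of the mounted probe, whose axis is then along x, 40 mm up. Hood at the -x end, jaws at x 41, keeper deck x 78 to 158, 62 mm high. Between hood and jaws (x -57 to 33) only the base plate: fingers may straddle the barrel or press on it there.
- dock_nose (a point): Where the nose tip is when the probe is home (dock x -72, z 40 mm). Blue roof above it, x -81 to -59, underside 57, top 64 mm high; slot 22 mm wide, floor 32 mm high, end wall at x -76. Open only towards +x: the nose goes in from there with the probe tilted about 20 degrees tail-up, so that the barrel is above the jaws; once tucked and its tail lowered onto the jaws it stays when let go.
- dock_jaws (a point): On the mounted probe's axis between the two sprung steel jaws (dock x 41, z 40 mm). Jaws 16 mm long in x, hinged near the base; lips 21 mm apart, 50 mm high, flared tips up to 64 mm high. The barrel is forced down between them, against 15 to 20 N, and drops on a saddle, its top then 54 mm high.
- dock_tail (a point): Where the end of the tail connector is when the probe is home (dock x 74, z 40 mm). The probe has about 4 mm of play either way along x.
- keeper (a joint): Travel of the yellow keeper plate, m: 0 fully back, 0.038 home against its stop, growing as it slides towards the hood (dock -x). Starts at 0 to 0.012, slides with 2.5 N of friction, stays where it is left.
- dock_deck (a point): Point above the middle of the yellow keeper plate when fully back, level with the rails (dock x 120, z 62 mm). Plate 56 mm along dock x, 50 mm wide, no handle, between rails 53 mm apart. It rides flush with them or up to 8 mm lower, set by a shim that differs each time and is not reported: feel for it. Press with closed fingertips, some 5 to 15 N, and drag; over 40 N bends it.
- probe_spare: Copper-coloured probe with a red band, same shape and frame, on the other rest; leave alone.
- pliers: Crimping pliers, green and orange handles, about 155 mm long (x), 60 mm wide, 12 mm high, loose on the bench; leave alone. Origin at the middle, on the bench.
- box: Blue junction box, 70 x 110 x 45 mm, loose on the bench; leave alone. Origin mid underside.
Things that resemble listed ones, but are neither listed nor needed, are in the scene too. Of the things that look like the probe, the largest one is meant.

How it is judged (in metres and radians):
On the way, in this order (a step that is already met when the one before it is completed fails the run):
1. the probe is home in the dock: nose under the hood, tail snapped down between the jaws (distance between probe_nose and dock_nose below 0.008 m and distance between probe_tail and dock_tail below 0.008 m and z of probe_tail in the frame of dock below 0.0435 m and angle between the x axis of probe and the x axis of dock, either way round below 0.06 rad), for 0.2 s.
2. the keeper is slid home over the tail connector of the mounted probe (all of step 1 and value of joint keeper above 0.032 m), for 0.2 s.
At the end, for the whole second after the job is handed in: Steel probe at rest in the dock: nose and tail ends within 8 mm of their marks, tail under 3.5 mm above its seated height, in line within 0.06 rad; keeper past 32 of its 38 mm; copper probe, pliers and box within 20 mm of their starts; nothing held (all of step 2 and linear speed of probe below 0.02 m/s and distance of each of probe_spare, pliers, box from where it was at the start of the episode below 0.02 m); the robot touches nothing.
It fails at once if the fingers press on the dock or its keeper plate with more than 40 N (contact force between the fingers and dock above 40 N).
It fails at once if the copper probe is moved by more than 20 mm (distance of probe_spare from where it was at the start of the episode above 0.02 m).
It fails at once if the pliers or the blue box are moved by more than 20 mm (distance of any of pliers, box from where it was at the start of the episode above 0.02 m).
It also fails if it takes over 61 s, if anything falls off the work surface, if the arm or the gripper's body presses on something with over 40 N, if the wrist force passes 120 N, or if a joint passes its speed limit or range.

## Working session

There is one attempt and no reset: what is moved stays moved. The work goes in short steps, Python scripts to look and compute and a tool call to move; the robot and the scene stay as the last step left them, time stands still between calls to the robot, and variables do not carry over. Pictures are saved under pics/ and viewed, at most 10 in all, crops included, and the job is handed in when it is done.

Besides the shell and the picture viewer there is one more tool, called after ">>>" by a JSON object that holds its "fn" and its "kwargs". jog_arm: Moves the arm, as the interface text tells. Its arguments: {"type":"object","properties":{"rows":{"type":"array","items":{"type":"array"}},"force":{"type":"number"}},"required":["rows"]}

```bash
mkdir -p pics; ls
cat > h.py <<'E'
import numpy as np, cv2
from scipy.spatial.transform import Rotation as R
from bench import sensors, vision, env, nets
def rot(a):
    a=np.array(a,float)
    if a.shape==(3,3): return a
    return R.from_euler('xyz',a,degrees=True).as_matrix()
def save(p,n): cv2.imwrite(f'pics/{n}.png',p['img'][...,::-1])
def ray(p,uv):
    K=np.array(p['K']); d=np.linalg.inv(K)@[uv[0],uv[1],1]
    return np.array(p['eye']), rot(p['attitude'])@(d*[1,-1,-1])
def onz(p,uv,z):
    e,d=ray(p,uv); return e+d*(z-e[2])/d[2]
def proj(p,X):
    c=rot(p['attitude']).T@(np.array(X)-p['eye']); q=np.array(p['K'])@(c*[1,-1,-1]); return q[:2]/q[2]
E
python3 - <<'E'
from h import *
for n in ['top','scene']:
    p=vision.grab_frame(n); save(p,n+'0')
    print(n,p['eye'],p['attitude'],p['K'],[k for k in p])
    for q,z in [('probe',.04),('rest_a',.0),('dock',.03),('pliers',0),('box',.02)]:
        for r in nets.recognise(p,q)[:4]: print(q,r['confidence'],r['position'],onz(p,r['position'],z).round(3))
    for q,z in [('probe_nose',.04),('probe_tail',.04),('dock_nose',.04),('dock_jaws',.04),('dock_tail',.04),('dock_deck',.062),('dock',0)]:
        for r in nets.tip_of(p,q)[:4]: print(q,r['confidence'],r['position'],onz(p,r['position'],z).round(3))
print(env.tcp_to_grasp,sensors.state())
E
```

```text
pics
top [0.35974517 0.05957027 1.18170188] [ 1.17756451e+01 -7.95923361e-02 -8.37248926e+01] [[452.91971405   0.         280.47954135]
 [  0.         452.91971405 204.87373711]
 [  0.           0.           1.        ]] ['img', 'K', 'eye', 'attitude', 'shot']
probe 0.86 [238.5, 239.0] [0.497 0.18  0.04 ]
probe 0.58 [207.0, 293.8] [0.353 0.24  0.04 ]
probe 0.53 [272.6, 289.0] [0.383 0.08  0.04 ]
rest_a 0.89 [242.8, 236.7] [0.509 0.174 0.   ]
rest_a 0.66 [186.7, 218.9] [0.54  0.327 0.   ]
dock 0.63 [354.3, 243.4] [ 0.519 -0.114  0.03 ]
dock 0.34 [177.7, 209.3] [0.558 0.348 0.03 ]
pliers 0.59 [264.3, 141.2] [0.777 0.149 0.   ]
box 0.75 [401.5, 152.9] [ 0.778 -0.223  0.02 ]
probe_nose 0.91 [287.0, 306.9] [0.343 0.04  0.04 ]
probe_nose 0.84 [227.6, 297.4] [0.35  0.188 0.04 ]
probe_nose 0.75 [221.2, 263.3] [0.431 0.215 0.04 ]
probe_tail 0.72 [264.5, 266.9] [0.434 0.106 0.04 ]
probe_tail 0.67 [247.6, 213.3] [0.565 0.165 0.04 ]
probe_tail 0.67 [184.3, 292.5] [0.35  0.296 0.04 ]
dock_nose 0.73 [395.2, 257.2] [ 0.494 -0.218  0.04 ]
dock_jaws 0.63 [358.4, 243.8] [ 0.518 -0.123  0.04 ]
dock_tai
[... 1533 characters left out ...]
161  0.   ]
0.0187 {'time': 1.3, 'qpos': array([ 7.19822320e+01,  5.22017109e+00,  7.05142783e+01, -6.02830941e-05,
        1.04268305e+02, -3.24789429e+00]), 'joint_velocities': array([-0.06563529, -0.07868384, -0.12625215,  0.00872242,  0.06760695,
       -0.02826461]), 'effort': array([-4.89955528e-04, -4.58449352e+01, -4.18095338e+01, -5.02931550e-05,
        5.76822658e-04, -2.78261621e-05]), 'ee_pos': array([0.15295782, 0.5801798 , 0.23126614]), 'tcp_rot': array([-1.79997247e+02, -9.76966862e-05,  1.65230111e+02]), 'force': array([-0.02423417,  0.4547002 , -0.41619635]), 'ft_torque': array([-0.00906432,  0.00405296, -0.01178915]), 'finger_force': 0.0, 'grip_width': 0.08556768227886757}
```

View images.

Run:
```python
import cv2
a=cv2.imread('pics/top0.png')[110:330,150:450]; cv2.imwrite('pics/topc.png',cv2.resize(a,None,fx=2.6,fy=2.6,interpolation=cv2.INTER_CUBIC))
```

```text
(no output)
```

View pics/topc.png

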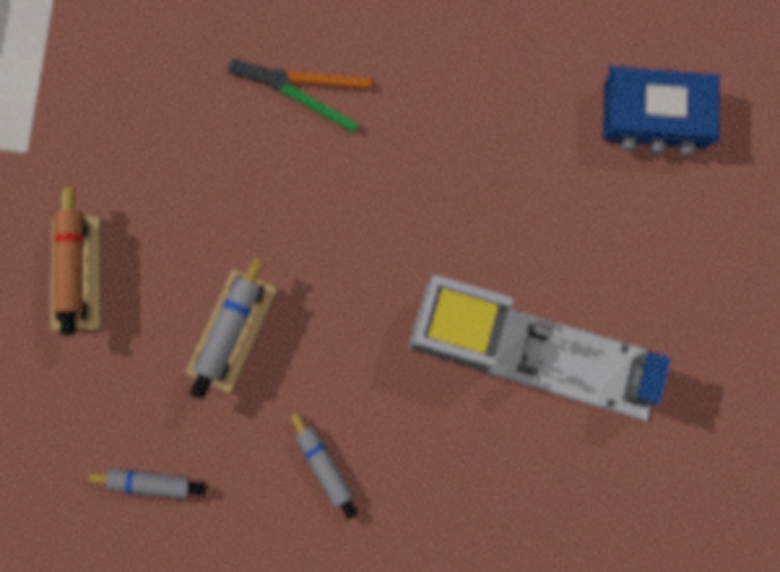

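View pics/scene0.png

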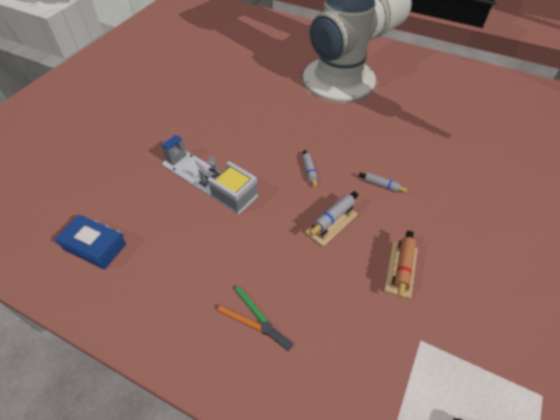

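The top view shows the steel probe with the blue band on its rest at about (238,239) px, running nose to tail from (221,263) to (248,213). The two loose blue-banded probes are the smaller look-alikes. The dock runs from the hood at (395,257) to the yellow plate at (328,233).

I'll approach with the tool yaw reversed, so joint 6 stays in range at the dock.

>>> {"fn": "jog_arm", "kwargs": {"rows": [[85,[-1.8,-1.2,0],1.7],[85,[-3.6,-2.4,0],3.4],[85,[-5.4,-3.6,0],5.1],[85,[-7.2,-4.8,0],6.8],[85,[-9,-6,0],8.5],[85,[-10.8,-7.2,0],10.2],[85,[-12.6,-8.4,0],11.9],[85,[-14.4,-9.6,0],13.6],[85,[-16.2,-10.8,0],15.3],[85,[-17.45,-11.7,0],17]]}}

```text
time: 2.3
ee_pos: [0.4849, 0.2036, 0.2316]
tcp_rot: [180.0, -0.0, 79.9]
force: [0.4, 1.1, 0.1]
grip_width: 0.0851
finger_force: 0.0
```

```bash
cat >> h.py <<'E'
def go(pos,yaw,s=None):
    s=s or sensors.state(); Rt=rot(s['tcp_rot']); y=s['tcp_rot'][2]
    d=Rt.T@(np.array(pos)-s['ee_pos'])/.025
    t=-((yaw-y+180)%360-180)/5
    print('t',round(s['time'],2),'pos',s['ee_pos'].round(4),'rpy',s['tcp_rot'].round(1),'q1,6',s['qpos'][[0,5]].round(0),'F',s['force'].round(1),'-> shift',d.round(3),'turn',round(t,2))
E
python3 -c "
from h import *
go([.5,.185,.21],-19.6)"
```

```text
t 2.3 pos [0.4849 0.2036 0.2316] rpy [180.   -0.   79.9] q1,6 [19. 29.] F [0.4 1.1 0.1] -> shift [-0.625  0.724  0.863] turn 19.9
```

>>> {"fn": "jog_arm", "kwargs": {"rows": [[85,[0,0,0],1.7],[85,[0,0,0],3.4],[85,[0,0,0],5.1],[85,[0,0,0],6.8],[85,[0,0,0],8.5],[85,[0,0,0],10.2],[85,[0,0,0],11.9],[85,[0,0,0],13.6],[85,[0,0,0],15.3],[85,[0,0,0],17]]}}

```text
time: 3.3
ee_pos: [0.4839, 0.2053, 0.2313]
tcp_rot: [-180.0, -0.0, -5.1]
force: [0.2, -1.4, 0.1]
grip_width: 0.0852
finger_force: 0.0
```

>>> {"fn": "jog_arm", "kwargs": {"rows": [[85,[0,0,0],1.5],[85,[0,0,0],2.7],[85,[0,0,0],2.7],[85,[0,0,0],2.7]]}}

```text
time: 3.7
ee_pos: [0.4839, 0.2053, 0.2313]
tcp_rot: [-180.0, -0.0, -18.1]
force: [-0.0, 0.2, 0.2]
grip_width: 0.0848
finger_force: 0.0
```

Run:
```python
from h import *
p=vision.grab_frame('wrist'); save(p,'w1')
P={}
for q in ['probe','probe_nose','probe_tail']:
    for r in nets.tip_of(p,q)[:3]: print(q,r['confidence'],r['position'],onz(p,r['position'],.04).round(4))
go([.5,.185,.21],-19.6)
```

```text
probe 0.92 [291.8, 160.3] [0.502  0.1868 0.04  ]
probe 0.81 [286.4, 285.5] [0.3662 0.2361 0.04  ]
probe 0.73 [415.9, 219.3] [0.4003 0.0798 0.04  ]
probe_nose 0.86 [448.5, 246.7] [0.3572 0.0517 0.04  ]
probe_nose 0.63 [292.6, 219.3] [0.4413 0.2051 0.04  ]
probe_nose 0.56 [328.2, 272.3] [0.3678 0.186  0.04  ]
probe_tail 0.72 [294.9, 76.9] [0.5755 0.1606 0.04  ]
probe_tail 0.67 [376.0, 193.5] [0.4416 0.114  0.04  ]
probe_tail 0.6 [239.4, 301.5] [0.3629 0.2949 0.04  ]
t 3.9 pos [0.4838 0.2053 0.2313] rpy [180.   -0.  -18.2] q1,6 [ 19. 127.] F [ 0.9 -0.6  0.9] -> shift [0.868 0.571 0.852] turn 0.28
```

View pics/w1.png

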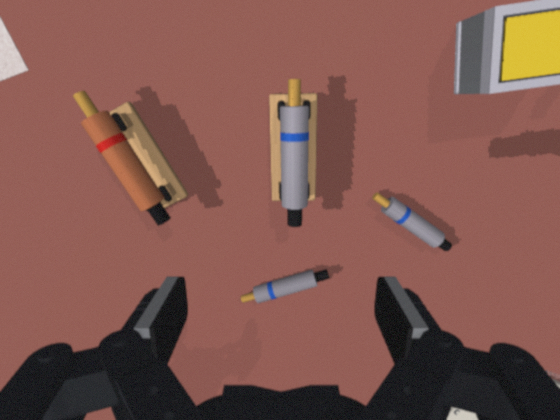

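Wrist view: the probe sits centred at (294,155), tail tip at (295,78) and nose tip at (294,226), aligned with the tool to within a degree. Its rest is below it. Now I'll descend and grip.

>>> {"fn": "jog_arm", "kwargs": {"rows": [[85,[0.8,0.5,1.0],0],[85,[0.8,0.5,2.5],0],[85,[0.8,0.5,4.0],0],[85,[0.8,0.5,5.5],0],[85,[0.8,0.5,6.8],0],[85,[0.8,0.5,7.8],0],[85,[0.8,0.5,8.45],0],[85,[0.8,0.5,8.45],0],[25,[0.8,0.5,8.45],0],[20,[0.8,0.5,8.45],0]], "force": 40}}

```text
time: 4.9
ee_pos: [0.4999, 0.1875, 0.0217]
tcp_rot: [-179.9, -0.1, -18.3]
force: [-0.4, 0.7, -0.1]
grip_width: 0.0589
finger_force: 0.0
```

>>> {"fn": "jog_arm", "kwargs": {"rows": [[20,[0,0,0],0],[20,[0,0,0],0],[20,[0,0,0],0],[20,[0,0,0],0]], "force": 40}}

```text
time: 5.3
ee_pos: [0.4992, 0.186, 0.0214]
tcp_rot: [179.9, -0.1, -18.3]
force: [-3.0, -5.8, 5.5]
grip_width: 0.0265
finger_force: 39.1
```

>>> {"fn": "jog_arm", "kwargs": {"rows": [[20,[0,0,-0.5],0],[20,[0,0,-1.5],0],[20,[0,0,-3],0],[20,[0,0,-4.5],0],[20,[0,0,-6],0],[20,[0,0,-7],0],[20,[0,0,-7],0],[20,[0,0,-7],0]]}}

```text
time: 6.1
ee_pos: [0.4989, 0.1873, 0.1947]
tcp_rot: [-180.0, -0.0, -18.3]
force: [-1.0, -0.3, -4.0]
grip_width: 0.0268
finger_force: 39.8
```

>>> {"fn": "jog_arm", "kwargs": {"rows": [[20,[0.2,0.7,0],-1],[20,[0.7,2.1,0],-2.5],[20,[1.2,4,0],-4],[20,[1.8,5.9,0],-5.5],[20,[2.4,7.8,0],-7],[20,[3,9.7,0],-8.5],[20,[3.5,11.6,0],-10],[20,[4.1,13.5,0],-11.5],[20,[4.7,15.4,0],-13],[20,[5.2,17.2,0],-14.5]]}}

```text
time: 7.1
ee_pos: [0.4872, -0.2427, 0.1918]
tcp_rot: [-179.7, 0.0, 54.5]
force: [1.4, 0.4, -2.6]
grip_width: 0.0266
finger_force: 39.9
```

```bash
python3 -c "
from h import *
go([.485,-.297,.195],78.5)"
```

```text
t 7.1 pos [ 0.4872 -0.2427  0.1918] rpy [-179.7    0.    54.5] q1,6 [-30.   5.] F [ 1.4  0.4 -2.6] -> shift [-1.821  1.189 -0.134] turn -4.81
```

>>> {"fn": "jog_arm", "kwargs": {"rows": [[20,[-0.6,0.4,0],-1.5],[20,[-1.2,0.8,0],-3],[20,[-1.8,1.0,0],-4.5],[20,[-1.8,1.0,0],-4.8],[20,[-1.8,1.0,0],-4.8],[20,[-1.8,1.0,0],-4.8]]}}

```text
time: 7.7
ee_pos: [0.4822, -0.2917, 0.1938]
tcp_rot: [-179.9, -0.1, 78.0]
force: [0.2, 0.2, -3.4]
grip_width: 0.0268
finger_force: 40.0
```

Run:
```python
from h import *
p=vision.grab_frame('wrist'); save(p,'w2')
for q,z in [('dock_nose',.04),('dock_jaws',.04),('dock_tail',.04),('dock_deck',.062),('dock',0),('probe_nose',.215),('probe_tail',.215)]:
    for r in nets.tip_of(p,q)[:2]: print(q,r['confidence'],r['position'],onz(p,r['position'],z).round(4))
go([.485,-.297,.195],78.5)
```

```text
dock_nose 0.57 [286.2, 121.2] [ 0.4994 -0.2306  0.04  ]
dock 0.67 [285.4, 32.0] [ 0.5145 -0.157   0.    ]
probe_tail 0.66 [279.0, 110.9] [ 0.4975 -0.2147  0.215 ]
t 8.1 pos [ 0.4824 -0.2924  0.1952] rpy [180.    0.   78.1] q1,6 [-35. -23.] F [-1.4  1.  -3.2] -> shift [-0.157  0.139  0.007] turn -0.08
```

View pics/w2.png

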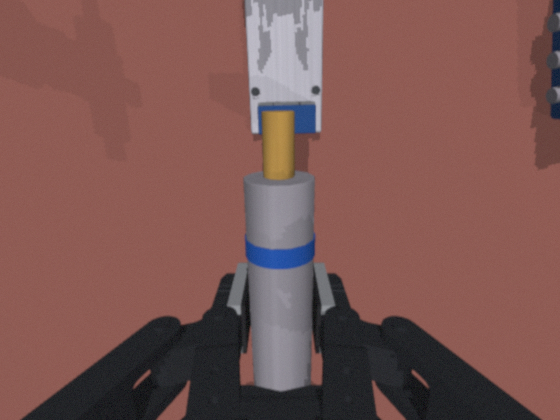

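The probe is held level, its brass tail at (278,112). The dock's hood end sits at rows 103–133, base edges at columns 251 and 321, nearly parallel to the tool. I'll fit the dock axis from those edges.

Run:
```python
from h import *
p=vision.grab_frame('wrist'); im=p['img'].astype(int)
c=[]
for r in range(4,98,6):
    row=im[r]; white=(row.min(1)>90)&(row.max(1)-row.min(1)<50)
    w=np.where(white)[0]; w=w[(w>225)&(w<345)]
    if len(w): c.append([onz(p,(w.min()-.5,r),.008),onz(p,(w.max()+.5,r),.008),w.min(),w.max(),r])
m=np.array([(a[0]+a[1])/2 for a in c]); print([(a[2],a[3],a[4]) for a in c], [round(float(np.linalg.norm(a[0]-a[1])),4) for a in c])
cc=m[:,:2].mean(0); d=np.linalg.svd(m[:,:2]-cc)[2][0]; d*=np.sign(d[1]); print('axis',cc.round(4),d.round(4),np.degrees(np.arctan2(d[1],d[0])))
b=(im[...,2]>im[...,0]+40)&(im[...,2]>70); b[140:]=0; b[:,:230]=0;b[:,345:]=0
rr,cl=np.where(b); print('blue',rr.min(),rr.max(),cl.min(),cl.max())
for uv in [(287,rr.max()),(287,rr.min())]: print(onz(p,uv,.064).round(4))
print('base end',onz(p,(287,133),.008).round(4))
```

```text
[(np.int64(245), np.int64(322), 4), (np.int64(245), np.int64(322), 10), (np.int64(245), np.int64(322), 16), (np.int64(245), np.int64(322), 22), (np.int64(245), np.int64(322), 28), (np.int64(245), np.int64(322), 34), (np.int64(245), np.int64(322), 40), (np.int64(246), np.int64(322), 46), (np.int64(246), np.int64(322), 52), (np.int64(246), np.int64(321), 58), (np.int64(247), np.int64(321), 64), (np.int64(247), np.int64(321), 70), (np.int64(247), np.int64(321), 76), (np.int64(248), np.int64(321), 82), (np.int64(248), np.int64(321), 88), (np.int64(248), np.int64(321), 94)] [0.0672, 0.0676, 0.0679, 0.0683, 0.0686, 0.069, 0.0694, 0.0688, 0.0692, 0.0687, 0.0681, 0.0685, 0.0689, 0.0683, 0.0687, 0.0691]
axis [ 0.5103 -0.1727] [0.1897 0.9819] 79.06711050736348
blue 104 132 257 314
[ 0.4987 -0.2384  0.064 ]
[ 0.503  -0.2174  0.064 ]
base end [ 0.4984 -0.245   0.008 ]
```

```bash
python3 -c "
from h import *
go([.4858,-.2997,.055],79.0)"
```

```text
t 8.15 pos [ 0.4824 -0.2925  0.1952] rpy [180.    0.   78.1] q1,6 [-35. -23.] F [ 1.   0.3 -3. ] -> shift [-0.253  0.192  5.607] turn -0.18
```

>>> {"fn": "jog_arm", "kwargs": {"rows": [[20,[-0.25,0.2,0.8],-0.18],[20,[-0.25,0.2,2],-0.18],[20,[-0.25,0.2,3.5],-0.18],[20,[-0.25,0.2,4.6],-0.18],[20,[-0.25,0.2,5.3],-0.18],[20,[-0.25,0.2,5.6],-0.18],[20,[-0.25,0.2,5.6],-0.18]], "force": 20}}

```text
time: 8.85
ee_pos: [0.4854, -0.2995, 0.054]
tcp_rot: [-179.9, -0.0, 79.0]
force: [0.1, -0.0, -3.5]
grip_width: 0.0268
finger_force: 40.1
```

>>> {"fn": "jog_arm", "kwargs": {"rows": [[20,[0,0,0.1],0],[20,[0,0,0.2],0],[20,[0,0,0.3],0],[20,[0,0,0.4],0],[20,[0,0,0.4],0]]}}

```text
time: 9.35
ee_pos: [0.4863, -0.3006, 0.0461]
tcp_rot: [179.9, 0.1, 79.0]
force: [-0.7, -2.8, 2.6]
grip_width: 0.0264
finger_force: 40.4
```

>>> {"fn": "jog_arm", "kwargs": {"rows": [[20,[0,0,0.12],0],[20,[0,0,0.24],0],[20,[0,0,0.36],0],[20,[0,0,0.48],0],[20,[0,0,0.6],0],[20,[0,0,0.7],0],[20,[0,0,0.78],0],[20,[0,0,0.78],0]], "force": 20}}

```text
time: 10.15
ee_pos: [0.486, -0.2993, 0.0251]
tcp_rot: [-180.0, -0.0, 79.0]
force: [0.5, 0.9, 2.9]
grip_width: 0.0266
finger_force: 42.1
```

Run:
```python
from h import *
p=vision.grab_frame('wrist'); w=p['img'][:,150:420]
q=vision.grab_frame('scene'); c=cv2.resize(q['img'][90:230,100:280],None,fx=3,fy=3)
cv2.imwrite('pics/t1.png',np.hstack([w[:420],c[:420,:520]])[...,::-1])
print(proj(q,[.4858,-.2997,.05]))
go([.4858,-.2997,.055],79.0)
```

```text
[151.60418433 131.82926715]
t 10.25 pos [ 0.4859 -0.2995  0.0253] rpy [-180.   -0.   79.] q1,6 [-35. -24.] F [0.4 1.6 1.8] -> shift [-0.01  -0.002 -1.187] turn 0.01
```

View pics/t1.png

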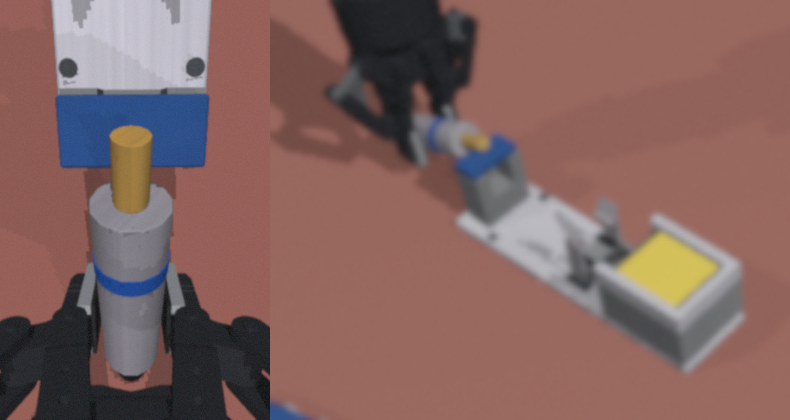

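The probe is now pitched tail-up on the hood roof by about 23° (geometric estimate) and laterally centred (tail at column 131, hood centre 132 in the crop). Next I'll lift over the hood and line up in front of the slot.

>>> {"fn": "jog_arm", "kwargs": {"rows": [[20,[0,0,-1],0],[20,[0,0,-2.2],0],[20,[0,0,-3.2],0],[20,[1.2,0,-3.2],0],[20,[2.8,0,-3.2],0],[20,[4.4,0,-3.2],0],[20,[5.7,0,-3.2],0],[20,[6.27,0,-3.2],0],[20,[6.27,0,-3.2],0],[20,[6.27,0,-3.2],0]], "force": 40}}

```text
time: 11.25
ee_pos: [0.5153, -0.1465, 0.1048]
tcp_rot: [-179.9, 0.1, 79.0]
force: [0.1, -1.1, -3.4]
grip_width: 0.0272
finger_force: 41.4
```

Run:
```python
from h import *
q=vision.grab_frame('scene'); c=cv2.resize(q['img'][100:220,120:280],None,fx=4.5,fy=4.5,interpolation=cv2.INTER_CUBIC)
cv2.imwrite('pics/t2.png',c[...,::-1])
O=np.array([.513,-.1593,0]);u=np.array([.1908,.9816,0]);z=np.array([0,0,1])
s=sensors.state(); g=s['ee_pos']+.0187*z
print('dock coords tcp',u@(s['ee_pos']-O),np.cross(u,s['ee_pos']-O)[2])
for th in (15,20,25):
    d=u*np.cos(np.radians(th))+z*np.sin(np.radians(th))
    print(th,'nose',(proj(q,g-.067*d)-[120,100])*4.5,'tail',(proj(q,g+.079*d)-[120,100])*4.5)
go([.5,.5,.0545],79.0)
w=vision.grab_frame('wrist')
for n,pp in (('scene',q),('wrist',w)):
  for k in ('probe_tail','probe_nose'):
    for r in nets.tip_of(pp,k)[:3]: print(n,k,r)
for th in (15,20,25):
    d=u*np.cos(np.radians(th))+z*np.sin(np.radians(th)); print(th,'wrist tail',proj(w,g+.079*d),'nose',proj(w,g-.067*d))
```

```text
dock coords tcp 0.012538241331199174 4.848693704941802e-05
15 nose [237.45650562 131.62414941] tail [437.28373175 196.1276725 ]
20 nose [242.17492331 141.77783751] tail [432.19327562 183.14530337]
25 nose [247.44862145 151.97887791] tail [426.17207634 169.83348172]
t 11.3 pos [ 0.5153 -0.147   0.105 ] rpy [-1.799e+02  1.000e-01  7.900e+01] q1,6 [-20.  -8.] F [ 0.2 -0.9 -2.5] -> shift [25.286 -5.551  2.001] turn -0.01
scene probe_tail {'position': [406.3, 187.5], 'confidence': 0.76}
scene probe_tail {'position': [315.8, 185.8], 'confidence': 0.72}
scene probe_tail {'position': [212.7, 139.5], 'confidence': 0.58}
scene probe_nose {'position': [358.9, 173.6], 'confidence': 0.94}
scene probe_nose {'position': [302.9, 150.1], 'confidence': 0.8}
wrist probe_tail {'position': [280.2, 128.7], 'confidence': 0.96}
wrist probe_nose {'position': [281.7, 369.4], 'confidence': 0.58}
15 wrist tail [281.9967008  121.24855075] nose [281.57557286 383.82520969]
20 wrist tail [282.07677062 130.50380014] nose [281.55193075 373.22452599]
25 wrist tail [282.16197189 142.97059893] nose [281.53032069 362.71135844]
```

View pics/t2.png

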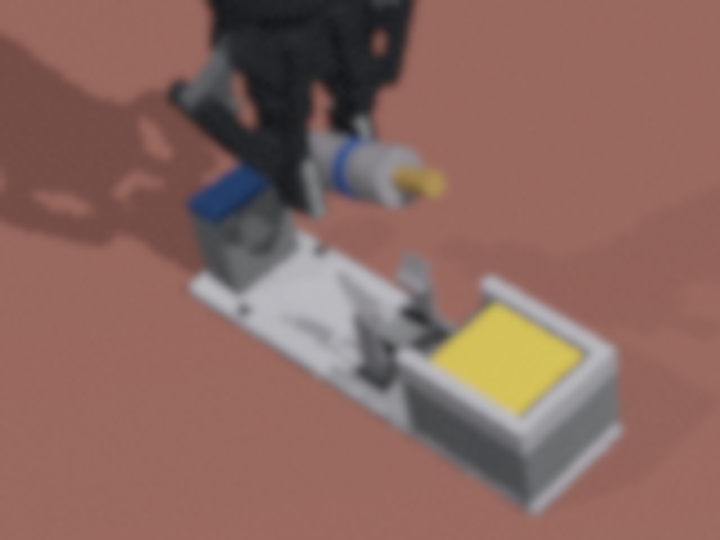

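The scene crop shows the tail at (435,182), which matches a 20° tilt. The hood slot faces the probe and the jaws lie below. I'll lower in front of the slot, then tuck the nose.

>>> {"fn": "jog_arm", "kwargs": {"rows": [[20,[0.1,0,0.5],0],[20,[0.1,0,1.2],0],[20,[0.1,0,1.8],0],[20,[0.1,0,2.1],0],[20,[0.1,0,2.1],0],[20,[0.1,0,2.1],0]]}}

```text
time: 12.15
ee_pos: [0.5164, -0.1435, 0.0532]
tcp_rot: [180.0, 0.0, 79.0]
force: [-0.4, -0.2, -2.5]
grip_width: 0.0268
finger_force: 41.4
```

>>> {"fn": "jog_arm", "kwargs": {"rows": [[20,[-0.15,0,0.04],0],[20,[-0.3,0,0.08],0],[20,[-0.45,0,0.13],0],[20,[-0.6,0,0.18],0],[20,[-0.7,0,0.21],0],[20,[-0.8,0,0.24],0],[20,[-0.8,0,0.24],0]]}}

```text
time: 12.85
ee_pos: [0.5123, -0.1634, 0.0469]
tcp_rot: [-180.0, 0.0, 79.0]
force: [-0.0, 0.5, -3.3]
grip_width: 0.0266
finger_force: 41.4
```

Run:
```python
from h import *
O=np.array([.513,-.1593,0]);u=np.array([.1908,.9816,0]);z=np.array([0,0,1])
s=sensors.state(); g=s['ee_pos']+.0187*z
print('dock tcp',u@(s['ee_pos']-O),np.cross(u,s['ee_pos']-O)[2])
w=vision.grab_frame('wrist')
for k in ('probe_tail','probe_nose'):
    for r in nets.tip_of(w,k)[:1]: print(k,r)
for th in (15,20,25):
    d=u*np.cos(np.radians(th))+z*np.sin(np.radians(th)); print(th,'wrist tail',proj(w,g+.079*d),'nose',proj(w,g-.067*d))
go([.5,.5,.0545],79.0)
```

```text
dock tcp -0.004198252849590378 -8.477716213680232e-05
probe_tail {'position': [280.3, 132.5], 'confidence': 0.71}
probe_nose {'position': [281.8, 369.4], 'confidence': 0.78}
15 wrist tail [282.22286158 121.11002536] nose [281.57454504 383.92360747]
20 wrist tail [282.33064745 130.33220022] nose [281.54475881 373.32152611]
25 wrist tail [282.4446651  142.76307912] nose [281.51774991 362.80678114]
t 13.0 pos [ 0.5125 -0.163   0.0471] rpy [180.  -0.  79.] q1,6 [-21. -10.] F [-0.3 -0.2 -3.3] -> shift [25.94  -5.543 -0.295] turn 0.0
```

>>> {"fn": "jog_arm", "kwargs": {"rows": [[20,[-0.05,0,0.02],0],[20,[-0.1,0,0.03],0],[20,[-0.14,0,0.04],0],[20,[-0.18,0,0.05],0],[20,[-0.18,0,0.05],0],[20,[-0.18,0,0.05],0]]}}

```text
time: 13.6
ee_pos: [0.5116, -0.1675, 0.0458]
tcp_rot: [180.0, 0.0, 79.0]
force: [-0.4, -0.1, -2.8]
grip_width: 0.027
finger_force: 41.4
```

>>> {"fn": "jog_arm", "kwargs": {"rows": [[20,[0.0,0,0.04],0],[20,[0.01,0,0.08],0],[20,[0.02,0,0.12],0],[20,[0.03,0,0.16],0],[20,[0.04,0,0.2],0],[20,[0.05,0,0.24],0],[20,[0.05,0,0.24],0]], "force": 20}}

```text
time: 14.3
ee_pos: [0.5123, -0.1661, 0.0404]
tcp_rot: [179.9, -0.0, 79.0]
force: [-0.7, 2.4, 4.5]
grip_width: 0.0267
finger_force: 41.7
```

>>> {"fn": "jog_arm", "kwargs": {"rows": [[20,[0.01,0,0.04],0],[20,[0.02,0,0.08],0],[20,[0.03,0,0.12],0],[20,[0.04,0,0.16],0],[20,[0.04,0,0.16],0]]}}

```text
time: 14.8
ee_pos: [0.5125, -0.1646, 0.0358]
tcp_rot: [180.0, -0.1, 79.1]
force: [1.2, 5.2, 3.9]
grip_width: 0.0267
finger_force: 41.4
```

Run:
```python
from h import *
O=np.array([.513,-.1593,0]);u=np.array([.1908,.9816,0]);z=np.array([0,0,1])
s=sensors.state(); g=s['ee_pos']+.0187*z
print('dock tcp',u@(s['ee_pos']-O),s['ee_pos'][2],s['force'])
w=vision.grab_frame('wrist'); q=vision.grab_frame('scene')
cv2.imwrite('pics/t3.png',np.hstack([w['img'][:,150:420],cv2.resize(q['img'][100:220,120:280],(560,420),interpolation=cv2.INTER_CUBIC)[:,:520]])[...,::-1])
for k in ('probe_tail','probe_nose'):
    for r in nets.tip_of(w,k)[:1]: print(k,r)
for th in (10,15,20):
    d=u*np.cos(np.radians(th))+z*np.sin(np.radians(th)); print(th,'wrist tail',proj(w,g+.079*d),'nose',proj(w,g-.067*d))
```

```text
dock tcp -0.005348300671297784 0.03578491580700146 [1.1694073  5.19688005 3.93223524]
probe_tail {'position': [280.9, 114.5], 'confidence': 0.6}
probe_nose {'position': [281.7, 381.6], 'confidence': 0.72}
10 wrist tail [282.47778779 114.56072425] nose [281.49625758 394.68158612]
15 wrist tail [282.61678872 120.87819365] nose [281.45852108 384.01471092]
20 wrist tail [282.76351362 130.05238837] nose [281.42492164 373.41236567]
```

View pics/t3.png

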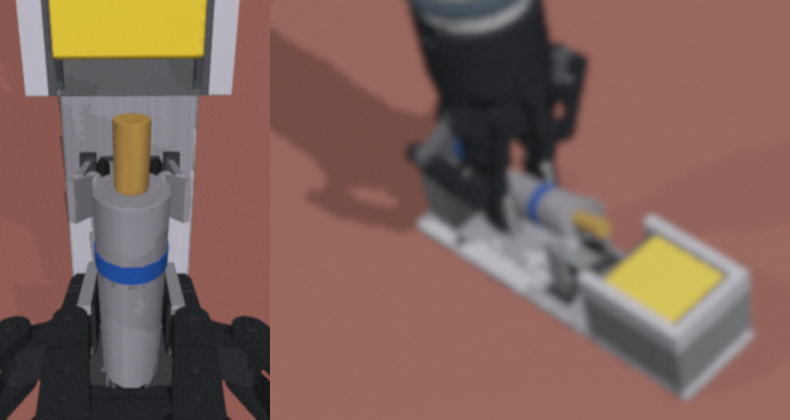

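The wrist view shows the probe centred, with its tail at (131,118) in the crop. It now lies between the jaws at about 11°, with the nose tucked. I'll release and back up, then close the fingers and press the barrel near the jaws.

>>> {"fn": "jog_arm", "kwargs": {"rows": [[85,[0,0,0],0],[85,[0,0,0],0],[85,[0,0,0],0],[85,[0,0,0],0],[85,[0,0,-0.8],0],[85,[0,0,-2],0],[40,[0.4,0,-2.8],0],[0,[0.9,0,-2.9],0],[0,[1.2,0,-2.9],0],[0,[1.2,0,-2.9],0]]}}

```text
time: 16.0
ee_pos: [0.5172, -0.1346, 0.1066]
tcp_rot: [-179.9, -0.0, 79.1]
force: [-0.4, 0.1, -0.3]
grip_width: 0.0277
finger_force: 0.0
```

```bash
cat >> h.py <<'E'
O=np.array([.513,-.1593,0]);u=np.array([.1908,.9816,0]);zz=np.array([0,0,1.]);v=np.cross(zz,u)
def dk(X): X=np.array(X)-O; return np.array([u@X,v@X,X[2]])
E
python3 - <<'E'
from h import *
s=sensors.state();print('tcp dock',dk(s['ee_pos']),s['force'],s['grip_width'])
for n in ('wrist','top'):
  w=vision.grab_frame(n)
  for k in ('probe_tail','probe_nose','probe'):
    for r in nets.tip_of(w,k)[:4]: print(n,k,r['confidence'],r['position'],dk(onz(w,r['position'],.06)).round(4))
  for th in (0,8,11,14):
    t=np.radians(th); N=O-.072*u+.041*zz; print(th,'tail',proj(w,N+.146*(u*np.cos(t)+zz*np.sin(t))))
E
```

```text
tcp dock [0.02510177 0.00054994 0.10655751] [-0.44428909  0.0658091  -0.33106333] 0.027656580758740404
wrist probe_tail 0.77 [284.8, 162.8] [ 0.0726 -0.0012  0.06  ]
wrist probe 0.94 [282.1, 270.0] [0.0036 0.0001 0.06  ]
0 tail [282.57876139 154.79677259]
8 tail [282.70991868 163.22959403]
11 tail [282.76051839 168.12872249]
14 tail [282.81155497 174.1037872 ]
top probe_tail 0.81 [261.7, 267.8] [0.2507 0.1331 0.06  ]
top probe_tail 0.65 [183.7, 294.8] [0.4117 0.2513 0.06  ]
top probe_tail 0.44 [346.9, 241.0] [0.0684 0.007  0.06  ]
top probe_nose 0.85 [284.6, 309.4] [0.1675 0.2116 0.06  ]
top probe_nose 0.72 [228.7, 297.7] [0.3052 0.2254 0.06  ]
top probe_nose 0.63 [399.1, 257.1] [-0.0655  0.0072  0.06  ]
top probe 0.7 [274.3, 288.7] [0.206  0.1721 0.06  ]
top probe 0.68 [371.9, 247.7] [0.0047 0.0047 0.06  ]
top probe 0.52 [207.8, 294.8] [0.3558 0.234  0.06  ]
0 tail [344.44095281 238.6640508 ]
8 tail [346.13029779 237.76313145]
11 tail [347.05851524 237.5083669 ]
14 tail [348.1486749  237.30155618]
```

>>> {"fn": "jog_arm", "kwargs": {"rows": [[0,[-0.15,0,0.3],0],[0,[-0.28,0,0.8],0],[0,[-0.28,0,1.2],0],[0,[-0.28,0,1.4],0],[0,[-0.28,0,1.48],0],[0,[-0.28,0,1.56],0],[0,[-0.28,0,1.64],0],[0,[-0.28,0,1.72],0],[0,[-0.28,0,1.72],0]]}}

```text
time: 17.3
ee_pos: [0.5191, -0.1426, 0.0684]
tcp_rot: [179.6, -0.0, 79.0]
force: [3.8, 2.9, 9.6]
grip_width: -0.0002
finger_force: 4.5
```

>>> {"fn": "jog_arm", "kwargs": {"rows": [[0,[0,0,-0.3],0],[0,[0,0,-0.6],0],[0,[0,0,-0.6],0],[0,[0,0,-0.6],0]]}}

```text
time: 17.7
ee_pos: [0.5162, -0.1428, 0.08]
tcp_rot: [-180.0, 0.0, 79.0]
force: [-0.0, 0.6, -0.1]
grip_width: 0.0
finger_force: 0.0
```

Run:
```python
from h import *
s=sensors.state();print('tcp dock',dk(s['ee_pos']),s['force'],s['grip_width'],s['tcp_rot'])
w=vision.grab_frame('wrist');q=vision.grab_frame('scene')
for k in ('probe_tail','probe_nose','probe'):
    for r in nets.tip_of(w,k)[:4]: print(k,r['confidence'],r['position'],dk(onz(w,r['position'],.06)).round(4))
cv2.imwrite('pics/t4.png',np.hstack([w['img'][:,150:420],cv2.resize(q['img'][100:220,120:280],(560,420),interpolation=cv2.INTER_CUBIC)[:,:520]])[...,::-1])
```

```text
tcp dock [ 1.68579470e-02 -1.68876605e-05  8.00473029e-02] [-0.02931531  0.62028574 -0.1278386 ] 2.9680675969560166e-05 [-1.79974759e+02  2.36336107e-03  7.90105962e+01]
probe_tail 0.82 [277.4, 153.6] [0.0738 0.002  0.06  ]
probe_nose 0.66 [284.4, 358.7] [-0.0507 -0.0018  0.06  ]
```

View pics/t4.png

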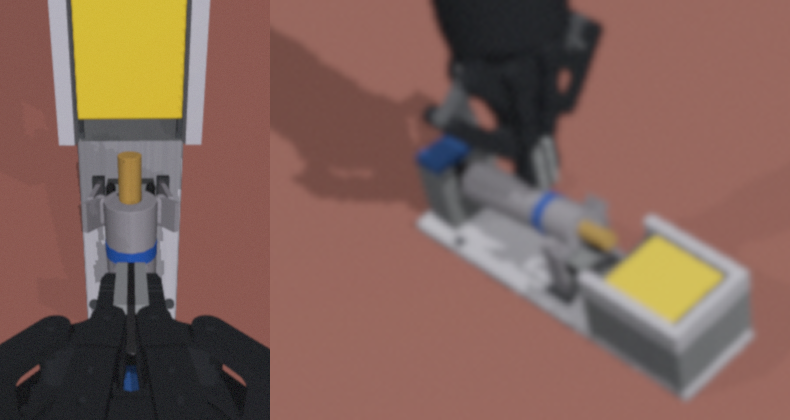

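The probe still sits on the jaws, tail at (129,160) in the crop, slightly left of the fingers. The closed tips had skidded sideways off the barrel. I'll straddle its crown with a 16 mm opening, which should self-centre.

>>> {"fn": "jog_arm", "kwargs": {"rows": [[16,[0,-0.04,0.1],0],[16,[0,-0.04,0.3],0],[16,[0,-0.04,0.45],0],[16,[0,-0.04,0.55],0],[16,[0,-0.04,0.65],0],[16,[0,-0.04,0.75],0],[16,[0,-0.04,0.85],0],[16,[0,-0.04,0.95],0],[16,[0,-0.04,1.05],0],[16,[0,-0.04,1.05],0]], "force": 60}}

```text
time: 18.95
ee_pos: [0.5173, -0.1422, 0.0588]
tcp_rot: [179.7, -0.1, 79.0]
force: [-3.7, 3.5, 18.5]
grip_width: 0.0159
finger_force: 10.9
```

>>> {"fn": "jog_arm", "kwargs": {"rows": [[16,[0,0,0.06],0],[16,[0,0,0.12],0],[16,[0,0,0.18],0],[16,[0,0,0.24],0],[16,[0,0,0.3],0],[16,[0,0,0.3],0]]}}

```text
time: 19.55
ee_pos: [0.5168, -0.1427, 0.0503]
tcp_rot: [179.7, 0.0, 79.0]
force: [-3.7, 3.9, 18.2]
grip_width: 0.0161
finger_force: 11.0
```

>>> {"fn": "jog_arm", "kwargs": {"rows": [[16,[0,0,0.06],0],[16,[0,0,0.12],0],[16,[0,0,0.18],0],[16,[0,0,0.18],0]]}}

```text
time: 19.95
ee_pos: [0.5172, -0.1428, 0.0498]
tcp_rot: [179.6, 0.0, 79.0]
force: [-13.4, 6.1, 36.2]
grip_width: 0.0158
finger_force: 19.5
```

>>> {"fn": "jog_arm", "kwargs": {"rows": [[16,[0,0,-0.6],0],[16,[0,0,-1.4],0],[8,[0,0,-2.4],0],[0,[0,0,-3.2],0],[0,[0,0,-3.6],0],[0,[0,0,-3.6],0],[0,[0,0,-3.6],0]], "force": 40}}

```text
time: 20.65
ee_pos: [0.515, -0.1425, 0.1307]
tcp_rot: [-179.9, -0.0, 79.0]
force: [-0.9, -0.1, -0.3]
grip_width: -0.0
finger_force: 0.0
```

Run:
```python
from h import *
s=sensors.state();print('tcp dock',dk(s['ee_pos']),s['force'],s['grip_width'])
w=vision.grab_frame('wrist');q=vision.grab_frame('scene')
for k in ('probe_tail','probe_nose','probe','keeper'):
    for r in nets.tip_of(w,k)[:2]: print(k,r['confidence'],r['position'],dk(onz(w,r['position'],.04)).round(4))
print('home tail', proj(w,O+.074*u+.04*zz), 'tilted 5', proj(w,O+.074*u+.053*zz))
im=w['img'].astype(int); y=(im[...,0]>120)&(im[...,1]>100)&(im[...,2]<80); y[250:]=0
r,c=np.where(cv2.morphologyEx(y.astype(np.uint8),cv2.MORPH_OPEN,np.ones((9,9)))); print('yellow',r.min(),r.max(),c.min(),c.max())
mc=(c.min()+c.max())/2
for z in (.054,.062): print(z,'front',dk(onz(w,(mc,r.max()),z)),'back',dk(onz(w,(mc,r.min()),z)))
cv2.imwrite('pics/t5.png',np.hstack([w['img'][:,150:420],cv2.resize(q['img'][100:220,120:280],(560,420),interpolation=cv2.INTER_CUBIC)[:,:520]])[...,::-1])
```

```text
tcp dock [0.01689678 0.0012455  0.1307216 ] [-0.86226775 -0.11828519 -0.31554817] -3.147436407302485e-05
probe_tail 0.76 [280.6, 133.3] [0.0763 0.0018 0.04  ]
probe 0.68 [280.9, 236.0] [-0.      0.0016  0.04  ]Traceback (most recent call last):
  File "<stdin>", line 5, in <module>
ValueError: it knows: box, dock, dock_deck, dock_jaws, dock_nose, dock_tail, pliers, probe, probe_nose, probe_spare, probe_tail, rest
```

Run:
```python
from h import *
w=vision.grab_frame('wrist');q=vision.grab_frame('scene')
for z in (.04,.046,.052): print('tail at z',z, proj(w,O+.075*u+.0015*v+z*zz))
im=w['img'].astype(int); y=(im[...,0]>120)&(im[...,1]>100)&(im[...,2]<80); y[250:]=0
r,c=np.where(cv2.morphologyEx(y.astype(np.uint8),cv2.MORPH_OPEN,np.ones((25,25)))); print('yellow',r.min(),r.max(),c.min(),c.max())
mc=(c.min()+c.max())/2
for z in (.054,.062): print(z,'front',dk(onz(w,(mc,r.max()),z)),'back',dk(onz(w,(mc,r.min()),z)))
cv2.imwrite('pics/t5.png',np.hstack([w['img'][:,150:420],cv2.resize(q['img'][100:220,120:280],(560,420),interpolation=cv2.INTER_CUBIC)[:,:520]])[...,::-1])
```

```text
tail at z 0.04 [281.19015483 135.35547576]
tail at z 0.046 [281.19403415 136.3447655 ]
tail at z 0.052 [281.19811642 137.38580974]
yellow 11 114 239 324
0.054 front [0.08975592 0.00131853 0.054     ] back [0.14682592 0.00136854 0.054     ]
0.062 front [0.09013765 0.00132937 0.062     ] back [0.1451202  0.00137756 0.062     ]
```

View pics/t5.png

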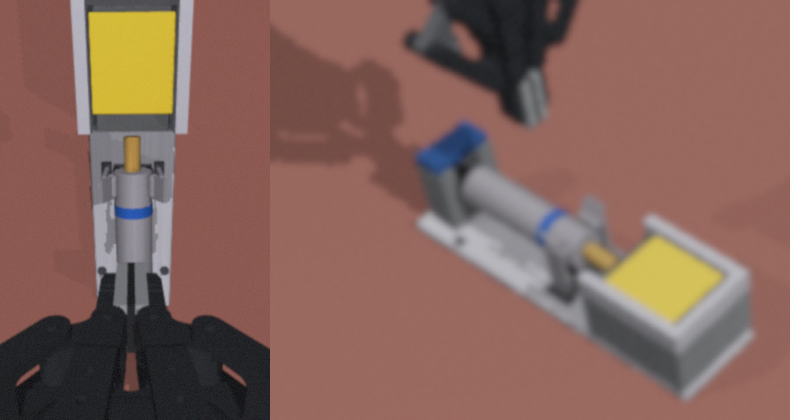

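The probe lies level between the jaws: tail tip at (132,140) in the wrist crop, nose under the hood. The yellow plate spans dock x 90–146, so it sits about 2 mm into its travel. Next I'll feel for its surface.

>>> {"fn": "jog_arm", "kwargs": {"rows": [[0,[1,0,0],0],[0,[2.5,0,0],0],[0,[3.8,0,0],0],[0,[4.44,0,0.5],0],[0,[4.44,0,1.5],0],[0,[4.44,0,2.2],0],[0,[4.44,0,2.5],0],[0,[4.44,0,2.5],0],[0,[4.44,0,2.5],0]]}}

```text
time: 21.9
ee_pos: [0.5368, -0.0339, 0.0701]
tcp_rot: [180.0, 0.0, 79.0]
force: [1.1, -0.6, 0.4]
grip_width: -0.0
finger_force: 0.0
```

>>> {"fn": "jog_arm", "kwargs": {"rows": [[0,[0,0,0.05],0],[0,[0,0,0.1],0],[0,[0,0,0.15],0],[0,[0,0,0.2],0],[0,[0,0,0.2],0]]}}

```text
time: 22.4
ee_pos: [0.5365, -0.0336, 0.0644]
tcp_rot: [-180.0, 0.0, 79.0]
force: [-0.9, 0.1, -0.2]
grip_width: 0.0
finger_force: 0.0
```

>>> {"fn": "jog_arm", "kwargs": {"rows": [[0,[0,0,0.04],0],[0,[0,0,0.08],0],[0,[0,0,0.12],0],[0,[0,0,0.16],0],[0,[0,0,0.16],0]]}}

```text
time: 22.9
ee_pos: [0.5365, -0.0336, 0.0603]
tcp_rot: [-180.0, 0.0, 79.0]
force: [0.4, 0.6, -1.4]
grip_width: -0.0001
finger_force: 0.0
```

>>> {"fn": "jog_arm", "kwargs": {"rows": [[0,[0,0,0.04],0],[0,[0,0,0.08],0],[0,[0,0,0.08],0]]}}

```text
time: 23.2
ee_pos: [0.5367, -0.0336, 0.0588]
tcp_rot: [180.0, -0.0, 79.0]
force: [-1.1, -0.2, 1.6]
grip_width: -0.0001
finger_force: 1.1
```

>>> {"fn": "jog_arm", "kwargs": {"rows": [[0,[0,0,0.04],0],[0,[0,0,0.08],0],[0,[0,0,0.08],0],[0,[0,0,0.08],0]]}}

```text
time: 23.6
ee_pos: [0.5368, -0.0336, 0.0588]
tcp_rot: [179.9, -0.0, 79.0]
force: [-5.0, 0.4, 10.5]
grip_width: 0.0004
finger_force: 5.6
```

>>> {"fn": "jog_arm", "kwargs": {"rows": [[0,[-0.1,0,0],0],[0,[-0.25,0,0],0],[0,[-0.4,0,0],0],[0,[-0.55,0,0],0],[0,[-0.7,0,0],0],[0,[-0.85,0,0],0],[0,[-1.0,0,0],0],[0,[-1.15,0,0],0],[0,[-1.3,0,0],0],[0,[-1.4,0,0],0]]}}

```text
time: 24.6
ee_pos: [0.5304, -0.0675, 0.0587]
tcp_rot: [179.9, -0.1, 79.0]
force: [-3.4, 2.5, 9.5]
grip_width: 0.0002
finger_force: 5.1
```

>>> {"fn": "jog_arm", "kwargs": {"rows": [[0,[-0.08,0,0],0],[0,[-0.16,0,0],0],[0,[-0.24,0,0],0],[0,[-0.24,0,0],0]]}}

```text
time: 25.0
ee_pos: [0.5301, -0.0725, 0.0587]
tcp_rot: [179.8, -0.2, 79.1]
force: [-0.3, 5.0, 8.6]
grip_width: -0.0001
finger_force: 4.2
```

Run:
```python
from h import *
s=sensors.state();print('tcp dock',dk(s['ee_pos']),s['force'],R.from_matrix(np.eye(3)) and u@s['force'])
```

```text
tcp dock [ 0.08847482 -0.0002563   0.05867847] [-0.29261079  4.95447158  8.64768935] 4.807479165362741
```

The drag force doubled from about 2.5 N to 5 N after 39 mm, so the plate should be on its stop. I'll lift off and check.

>>> {"fn": "jog_arm", "kwargs": {"rows": [[0,[0,0,-0.3],0],[0,[0,0,-1.2],0],[0,[-1,0,-2.6],0],[0,[-2.5,0,-4],0],[0,[-3.6,0,-4.2],0],[0,[-3.6,0,-4.2],0],[0,[-3.6,0,-4.2],0]]}}

```text
time: 25.7
ee_pos: [0.5113, -0.1626, 0.1612]
tcp_rot: [-180.0, -0.0, 78.9]
force: [0.2, 0.0, 1.1]
grip_width: 0.0001
finger_force: 0.0
```

Run:
```python
from h import *
w=vision.grab_frame('wrist');q=vision.grab_frame('scene')
im=w['img'].astype(int); y=(im[...,0]>120)&(im[...,1]>100)&(im[...,2]<80); y[300:]=0
r,c=np.where(cv2.morphologyEx(y.astype(np.uint8),cv2.MORPH_OPEN,np.ones((25,25)))); print('yellow',r.min(),r.max(),c.min(),c.max())
mc=(c.min()+c.max())/2
print('front',dk(onz(w,(mc,r.max()),.0587)),'back',dk(onz(w,(mc,r.min()),.0587)))
for k in ('probe',): print([ (a['confidence'],dk(onz(w,a['position'],.04)).round(4)) for a in nets.tip_of(w,k)[:2]])
s=sensors.state();print(s['time'],s['force'],dk(s['ee_pos']))
cv2.imwrite('pics/t6.png',np.hstack([w['img'][:,150:420],cv2.resize(q['img'][100:220,120:280],(560,420),interpolation=cv2.INTER_CUBIC)[:,:520]])[...,::-1])
```

```text
yellow 49 133 245 317
front [0.05491804 0.00112259 0.0587    ] back [0.10965907 0.00105572 0.0587    ]
[(0.62, array([-0.0001, -0.0016,  0.04  ]))]
25.85 [ 0.19127073 -0.90207318  0.2511462 ] [-0.00217517  0.0012886   0.16036761]
```

View pics/t6.png

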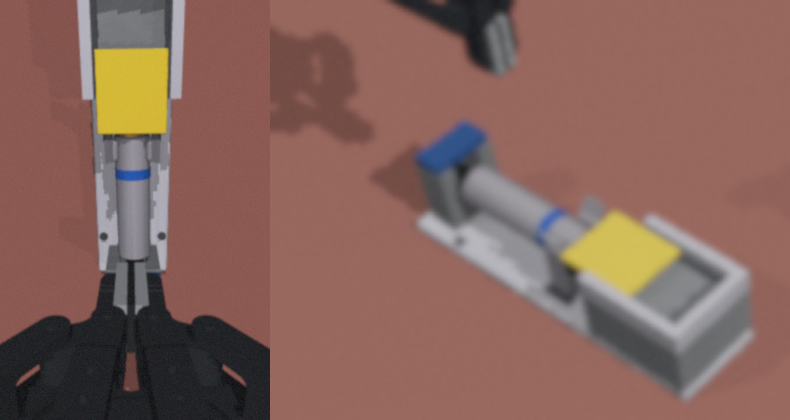

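The plate now covers the brass tail, spanning dock x 55–110, which is about 37 mm of travel. The probe is seated and the arm is clear.

```bash
python3 -c "
from bench import env
print(env.job_done())"
```

```text
the job is handed in; nothing more can be done
None
```

I handed the job in at about 26 s: the steel probe is seated in the dock, the keeper plate covers its tail (about 37 of 38 mm by camera), and the arm is clear of everything; no verdict came back.

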